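Thread the ruler out of the desk case and hold it over the notepad

ROBOT

A 6-joint arm with a two-finger parallel gripper is mounted at the origin on the work surface. World frame = base frame: x ahead of the robot, y to its left, z up, the work surface at z = 0. Lengths are in m, angles in rad, forces in N, time in s.
With the tool pointing down it reaches from about 0.375 to 0.975 m from the base axis. Payload 3.8 kg.
Tool frame: the origin (TCP) lies midway between the tips of the shut fingers; the grasp point (between the pads) lies 19 mm behind it; z points along the fingers, y is the line along which they close (so a half turn about z gives the same grasp; the last joint's range is limited). The gripper opens to 88 mm and grips with 3 to 60 N. Pads are 18 mm wide; open, the fingers measure 123 mm over their backs; the gripper's body (75 mm by 187 mm) begins 45 mm behind the grasp point.
Start: joints at [1.251, 0.264, 1.604, -0, 1.274, -0.037], TCP at [0.188, 0.648, 0.239] pointing down, gripper open.
Joint ranges: [-2.63, 2.63], [-0.94, 2.18], [0.31, 2.57], [-1.31, 4.45], [0, 2.66], [-2.55, 2.55]. Speed limits (rad/s): [2.57, 2.57, 3.14, 3.14, 3.14, 3.14].

INTERFACE

Orientations are given as a rotation vector (axis times angle).
In Python, from cell import manip, inverse_kinematics, cams, order gives the robot as it stands. Calls block until the motion is done:
- manip.move_pose(position, orientation): joint-space move of the TCP to a pose.
- manip.move_linear(position, rate=0.15, rot=None): straight line of the TCP; rot=None keeps the orientation; rate is the mean speed in m/s.
- manip.set_joints(angles): joint-space move.
- manip.set_gripper(opening, force=None): finger opening in m; force is the grip in N (None keeps the last); returns when the fingers have stopped.
- manip.dwell(seconds).
- inverse_kinematics(position, orientation): joint angles nearest the present ones, or None.
- manip.state(): the state.
- cams.capture(name): name is "scene" or "top"; returns a dict with "image" (400x640x3 uint8, blue, green, red), "z_map" (400x640 float32, m along the optical axis (not along the pixel's ray), 0 where there is no reading), "intrinsics" (3x3 intrinsics, pixels), "position" and "orientation" of the camera in the world. Camera axes: x right, y down, z forward; pixel columns grow to the right and rows downward; lengths in m; the calibration is good to about 2 mm. A picture is of the moment at which its call begins.
A pose or a line that the arm cannot do raises manip.IKError and nothing moves.
- order.close_job(): hands the job in; it is judged then, once.
The state is a dict: "clock": time; "joint_pos": joint angles; "joint_velocities": joint speeds; "tau": joint torques, N m; "tool_pos": TCP position; "tcp_rot": TCP orientation; "contact_force": force on the tool from outside, world axes, zero at the start; "moment": the same for the moment, N m; "gripper_width": finger opening in m; "grasp_force": force on a finger pad.
Only numpy, scipy, OpenCV 4.12 (cv2) and the standard library are available. Lean on these libraries where they do the work, as an engineer would, in place of code of your own. Each camera call takes 0.05 s, during which the arm holds its last target. There are 200 camera calls.

TASK

The long ruler lies in the low desk case, whose opening is shorter than the ruler: take it by its handle, tilt it and draw it out end first through the opening. Then hold it level about 15 cm above the notepad, right way up, centred on the pad and lined up with the pad's long side, and finish like that, still holding it in the gripper. Leave the phone and the block of sticky notes lying on the case where they are.

Things in the scene. Friction and masses are not known exactly. Their poses are not given: they have to be found in the camera images.
- case: Low white desk case with a dark lining, fixed to the table, on its left or right half, long side roughly across in front of the robot: 436 mm long (its x axis), 176 mm wide (y), 68 mm high. Floor 6 mm thick, inside 420 x 160 mm. A fixed cover closes the top at each end; the middle is open. Origin: centre of its underside, on the table; z up.
- case_opening (a point): Centre of the case's opening, level with its top, axes as the case's. The opening is 210 mm long (x from -105 to +105 mm) over the full 160 mm inside width; from there to the end walls the top is covered. The covers are 6 mm thick, undersides 62 mm above the table.
- eraser: Loose white eraser 48 x 20 x 12 mm on the case's floor, against the long wall on its -y side, near the +x edge of the opening, clear of the ruler. Origin: centre of its underside.
- ruler: Aluminium safety ruler, 0.12 to 0.21 kg, flat on the case's floor, roughly along the case. Blade 300 mm (its x axis) x 40 mm (y) x 4 mm. Black upright bar handle on the blade's middle, to grip across: 60 mm long (x), 14 mm wide (y), from 4 to 40 mm above the blade's underside. Origin: centre of the blade's underside; z up through the handle.
- ruler_end1 (a point): Middle of the ruler's end at its +x, 150 mm from the origin, half way up the blade's thickness.
- ruler_end2 (a point): Middle of the ruler's end at its -x, 150 mm from the origin, half way up the blade's thickness.
- pad: Notepad fixed to the table, the other half of the table from the case: 210 mm long (its x axis) x 148 mm wide (y) x 12 mm high, wire coil on its +x short side. Origin: centre of its underside; z up.
- phone: Black phone 147 x 71 x 8 mm lying loose on one of the case's end covers. Origin: centre of its underside. Leave alone.
- notes: Block of yellow sticky notes 76 x 76 x 24 mm lying loose on the other end cover of the case. Origin: centre of its underside. Leave alone.

How it is judged:
On the way:
1. the ruler is out of the case, both its ends above the case's top, held in the gripper and not touching the case (height (world z) of each of ruler_end1, ruler_end2 above 0.085 m and contact force between the fingers and ruler above 1 N and contact force between ruler and case below 0.2 N), for 0.2 s.
At the end, for the whole second after the job is handed in: Ruler still held in the gripper, at rest, off the case; underside 120 to 220 mm above the table, right way up and level within 0.17 rad; middle within 35 mm of the pad's middle seen from above; length within 0.17 rad of the pad's long side (contact force between the fingers and ruler above 1 N and contact force between ruler and case below 0.2 N and height (world z) of ruler between 0.12 and 0.22 m and angle between ruler's own z axis and vertical below 0.17 rad and horizontal distance between ruler and pad below 0.035 m and angle between the x axis of ruler and the x axis of pad, either way round below 0.17 rad and linear speed of ruler below 0.03 m/s); the arm keeps its last pose, push and grip.
It fails at once if the phone or the block of notes on the case is shoved more than 30 mm or knocked over (distance of any of phone, notes from where it was at the start of the episode above 0.03 m or angle between any of phone, notes's own z axis and vertical above 0.5 rad).
It also fails if it takes over 51 s, if anything falls off the work surface, if the arm or the gripper's body presses on something with over 40 N, if the wrist force passes 120 N, or if a joint passes its speed limit or range.

## Working session

There is one attempt and no reset: what is moved stays moved. The work goes in short steps, each a Python script; the robot and the scene stay as the last script left them, time stands still between calls to the robot, and variables do not carry over. Pictures are saved under pics/ and viewed, at most 10 in all, crops included, and the job is handed in when it is done.

```bash
mkdir -p pics; ls
cat > h.py <<'E'
import numpy as np, cv2
from scipy.spatial.transform import Rotation as R
from cell import manip, inverse_kinematics, cams, order
def Rc(c):
    o=np.array(c["orientation"],float); return o if o.shape==(3,3) else R.from_rotvec(o).as_matrix()
def cloud(c):
    K=c["intrinsics"];z=c["z_map"];v,u=np.indices(z.shape)
    p=np.stack([(u-K[0,2])/K[0,0]*z,(v-K[1,2])/K[1,1]*z,z],-1)
    w=p@Rc(c).T+np.array(c["position"]); w[z<=0]=np.nan; return w
def pix(c,p):
    q=(np.asarray(p)-np.array(c["position"]))@Rc(c); q=q@np.array(c["intrinsics"]).T; return q[...,:2]/q[...,2:]
E
python3 - <<'E'
from h import *
for n in("scene","top"):
    c=cams.capture(n); cv2.imwrite(f"pics/{n}0.png",c["image"]); print(n,c["position"],c["orientation"],c["intrinsics"]); np.savez(f"{n}0.npz",**{k:np.array(v) for k,v in c.items()})
print(manip.state())
E
```

```text
pics
scene [ 1.20975229 -0.56173234  0.9189928 ] [-2.18698794 -0.96771397  0.41866614] [[500.42190836   0.         312.84583229]
 [  0.         500.42190836 198.90819836]
 [  0.           0.           1.        ]]
top [0.3689074  0.00936582 1.10839286] [-2.03093519  2.19839513 -0.22429574] [[461.81186706   0.         324.91554727]
 [  0.         461.81186706 190.11007907]
 [  0.           0.           1.        ]]
{'clock': 0.1, 'joint_pos': array([ 1.25106250e+00,  2.64710954e-01,  1.60522279e+00, -2.91928934e-05,
        1.27371257e+00, -3.68959261e-02]), 'joint_velocities': array([ 0.00088718, -0.00038593, -0.00645034, -0.0010088 , -0.00096969,
       -0.00075669]), 'tau': array([ 2.71560129e-04, -5.03618360e+01, -3.58078194e+01,  7.30968453e-02,
        2.32073822e-02, -5.34102026e-05]), 'tool_pos': array([0.18818678, 0.64756861, 0.23749809]), 'tcp_rot': array([-0.4427403 , -3.10989698,  0.00318218]), 'contact_force': array([-0.0215892 ,  0.14809585, -1.42198565]), 'moment': array([-0.01123711,  0.05595069,  0.03059592]), 'grasp_force': 0.0, 'gripper_width': 0.08801684320494961}
```

View pics/top0.png

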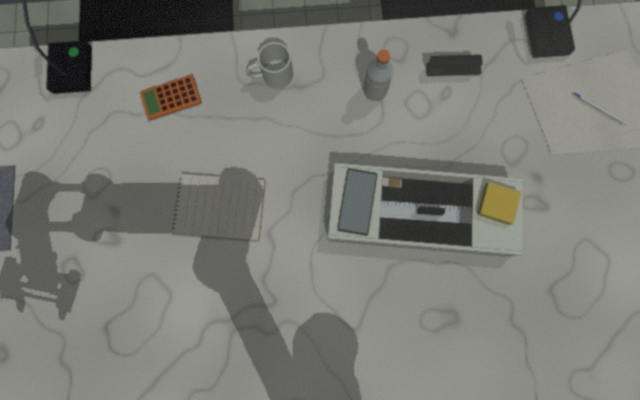

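View pics/scene0.png

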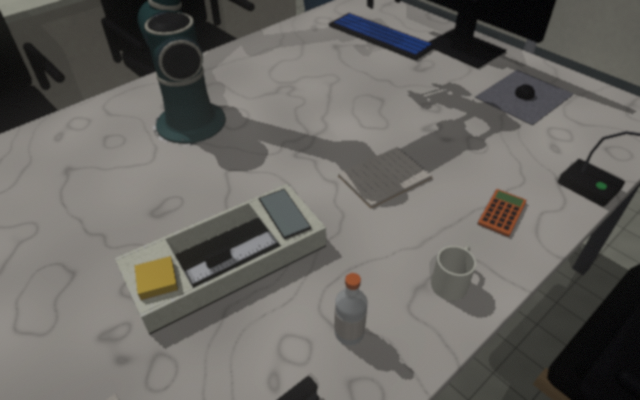

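The top view shows the case on the right at columns 330–523, with the phone on its left cover and the notes on its right cover. The eraser is at (395,183), so case +x points to world +y. The ruler handle is at about (431,211). The pad is at columns 174–265 with its coil on the left.

Run:
```python
from h import *
def load(n): return dict(np.load(n+"0.npz"))
def rect(w,m,name):
    P=w[m][:,:2].astype(np.float32); (c,s,a)=cv2.minAreaRect(P); b=cv2.boxPoints((c,s,a)); e=[b[1]-b[0],b[2]-b[1]]; L=max(e,key=np.linalg.norm); L=L*np.sign(L[1])
    print(name,m.sum(),np.round(c,4),np.round(s,4),"long axis deg",round(np.degrees(np.arctan2(L[1],L[0])),2),"z med",round(float(np.median(w[m][:,2])),4))
def big(m):
    n,l,s,_=cv2.connectedComponentsWithStats(m.astype(np.uint8)); return l==1+np.argmax(s[1:,4])
c=load("top");w=cloud(c);im=c["image"];z=w[...,2];g=im.max(2)
v,u=np.indices(z.shape)
reg=(u>310)&(u<540)&(v>145)&(v<265)
rect(w,big(reg&(z>.06)&(z<.1)),"case")
rect(w,big(reg&(z>.084)&(z<.1)),"notes")
rect(w,big(reg&(z>.072)&(z<.082)&(u<390)),"phone")
reg=(u>150)&(u<290)&(v>155)&(v<255)
rect(w,big(reg&(z>.007)&(z<.02)),"pad")
op=(u>380)&(u<473)&(v>190)&(v<235)
rect(w,big(op&(g>110)&(z<.03)),"blade")
rect(w,big(op&(z>.03)&(z<.055)&(u>400)&(u<460)),"handle")
print("table z",np.nanmedian(z[280:300,400:500]))
cv2.imwrite("pics/crop.png",np.vstack([cv2.resize(im[150:265,315:535],None,fx=3,fy=3,interpolation=cv2.INTER_CUBIC)[:300],cv2.resize(cv2.convertScaleAbs(im[160:250,160:380],alpha=1.3),None,fx=3,fy=3)]))
```

```text
case 8284 [ 0.5253 -0.2324] [0.4364 0.1768] long axis deg 80.54 z med 0.0695
notes 1189 [ 0.5209 -0.3937] [0.0768 0.0774] long axis deg 157.73 z med 0.0917
phone 1927 [ 0.5515 -0.076 ] [0.0708 0.1474] long axis deg 165.57 z med 0.0759
pad 5081 [0.5763 0.2541] [0.2105 0.1477] long axis deg 81.01 z med 0.0117
blade 931 [ 0.5264 -0.2304] [0.1889 0.0404] long axis deg 81.16 z med 0.0097
handle 181 [ 0.5224 -0.2498] [0.0601 0.0141] long axis deg 82.65 z med 0.0453
table z -8.714894972983167e-05
```

View pics/crop.png

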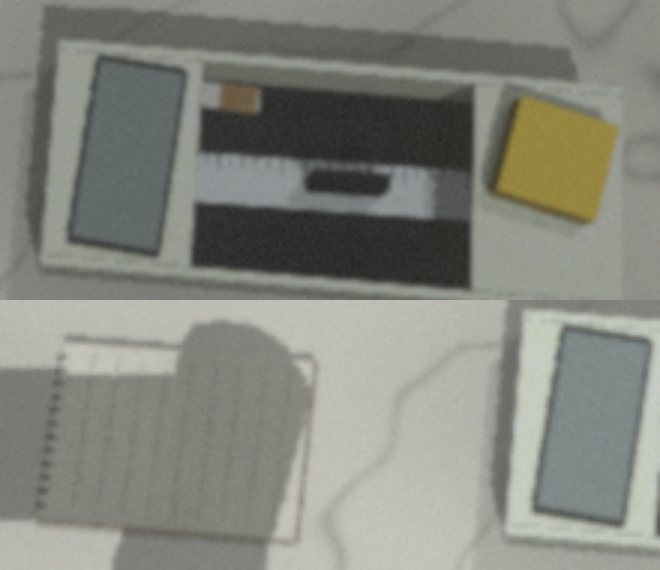

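Every measured size and height matches the given ones. The ruler's centre is at case x ≈ -18 mm, y ≈ 0. The plan is to slide its +x end under the phone-side cover, lift the other end 20° and draw it out over the notes.

```bash
cat >> h.py <<'E'
C=np.array([.5253,-.2324,0]); yaw=np.radians(81.0)
a=np.array([np.cos(yaw),np.sin(yaw),0]); b=np.array([-a[1],a[0],0]); Z=np.array([0,0,1.])
ac=np.array([np.cos(np.radians(80.54)),np.sin(np.radians(80.54)),0])
H0=np.array([.5224,-.2498,0]); OFF=.009
def tilt(th,p):            # ruler origin p, -x end raised by th deg -> tool pose
    t=np.radians(th); n=np.sin(t)*a+np.cos(t)*Z
    M=np.column_stack([np.cross(-b,-n),-b,-n]); return p+OFF*n,R.from_matrix(M).as_rotvec()
def pose(xb,zb,th):        # +x end of underside at case (xb,0,zb) mm
    t=np.radians(th); B=C+ac*xb/1e3+Z*zb/1e3
    return tilt(th,B+.15*(-np.cos(t)*a+np.sin(t)*Z))
E
python3 - <<'E'
from h import *
p,r=tilt(0,H0+Z*.006)
for q in [(p,r),pose(203,10,20),pose(62,61,20),pose(62,170,20),pose(62,170,0)]: print(np.round(q[0],3),np.round(inverse_kinematics(*q),2))
manip.move_pose(p+Z*.12,r)
manip.set_gripper(.05,20)
manip.move_linear(p,rate=.1)
print(manip.state()["contact_force"])
manip.set_gripper(0,50)
s=manip.state();print(s["clock"],s["tool_pos"]-p,s["gripper_width"],s["grasp_force"],s["contact_force"])
E
```

```text
[ 0.522 -0.25   0.015] [-0.49  0.32  1.99  0.    0.83 -0.33]
[ 0.537 -0.168  0.07 ] [-0.14  0.24  2.02 -0.44  0.94  0.29]
[ 0.514 -0.307  0.121] [-0.39  0.19  1.97 -0.42  0.94  0.01]
[ 0.514 -0.307  0.23 ] [-0.39  0.08  1.87 -0.38  1.13 -0.08]
[ 0.512 -0.319  0.179] [-0.6   0.17  1.83  0.    1.14 -0.44]
[-0.11705594  0.2305999  -0.37958536]
6.15 [ 0.00039036 -0.000152    0.00021744] 0.013447842723622302 49.99843681231141 [ 0.38434265 -0.06851135  0.50714016]
```

Run:
```python
from h import *
for w in [(132.4,10,0),(133,10,3),(133,10,6),(168,10,6),(203,10,6),(203,10,10),(203,10,15),(203,10,20)]:
    p,r=pose(*w); manip.move_linear(p,rate=.06,rot=r); s=manip.state()
    print(w,round(s["clock"],2),np.round(s["contact_force"],1),np.round(s["moment"],2),round(s["gripper_width"],4))
    if np.linalg.norm(s["contact_force"])>15: print("STOP");break
cv2.imwrite("pics/s1.png",cv2.resize(cams.capture("scene")["image"][150:350,80:380],(800,533)))
```

```text
(132.4, 10, 0) 6.4 [ 0.   0.1 -1.3] [-0.08  0.04  0.01] 0.0135
(133, 10, 3) 6.68 [ 0.6  0.6 -2.3] [-0.01  0.08  0.02] 0.0134
(133, 10, 6) 6.97 [ 0.3 -1.5 -1.3] [ 0.03  0.09 -0.01] 0.0138
(168, 10, 6) 7.7 [-0.3 -0.5 -1.7] [-0.04  0.06  0.03] 0.0131
(203, 10, 6) 8.43 [-0.   0.1 -1.8] [-0.02  0.05 -0.02] 0.0141
(203, 10, 10) 8.76 [-0.4  1.  -2.6] [0.03 0.01 0.02] 0.0136
(203, 10, 15) 9.12 [-0.4  0.4 -2.4] [ 0.11  0.06 -0.03] 0.0136
(203, 10, 20) 9.49 [-0.4 -0.7 -1.5] [0.19 0.04 0.01] 0.0137
```

View pics/s1.png

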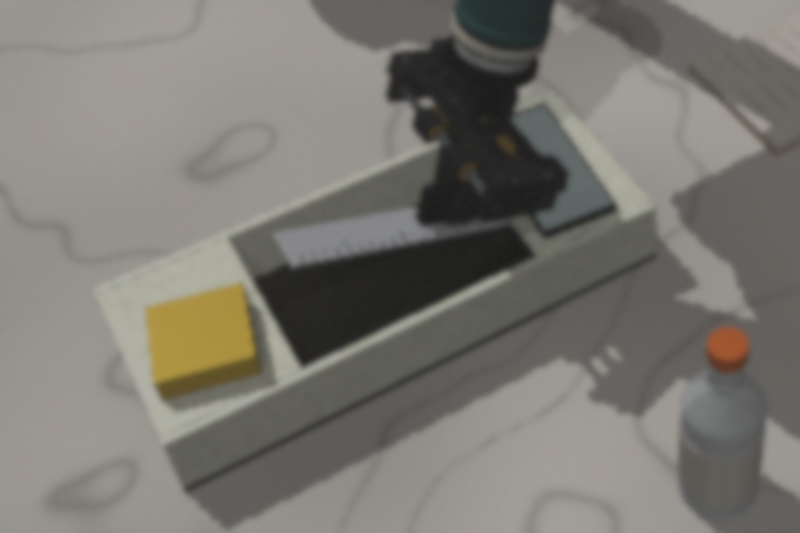

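The free end, at (290,245), is raised well inside the opening. The phone and notes haven't moved, and the forces are small. Next I draw it out, lift it and level it.

Run:
```python
from h import *
for w in [(156,27,20),(109,44,20),(62,61,20),(62,150,20),(62,200,10),(62,220,0)]:
    p,r=pose(*w); manip.move_linear(p,rate=.08,rot=r); s=manip.state()
    print(w,round(s["clock"],2),np.round(s["contact_force"],1),np.round(s["moment"],2),round(s["gripper_width"],4))
    if np.linalg.norm(s["contact_force"])>15: print("STOP");break
manip.dwell(.4)
c=cams.capture("scene");w=cloud(c);im=c["image"]
cv2.imwrite("pics/s2.png",im)
print(p)
```

```text
(156, 27, 20) 10.32 [ 0.4  1.5 -2.4] [0.18 0.01 0.07] 0.0135
(109, 44, 20) 11.09 [-1.1  0.6 -2.6] [ 0.2   0.06 -0.02] 0.0133
(62, 61, 20) 11.87 [ 0.9  0.4 -1.9] [ 0.15  0.06 -0.05] 0.0134
(62, 150, 20) 13.13 [ 0.4  0.1 -1.4] [0.24 0.02 0.01] 0.0136
(62, 200, 10) 13.62 [-0.4  0.5 -1.5] [0.07 0.1  0.01] 0.0138
(62, 220, 0) 13.94 [-0.2  0.4 -1.7] [-0.1   0.07  0.01] 0.0133
[ 0.51202509 -0.31939641  0.229     ]
```

View pics/s2.png

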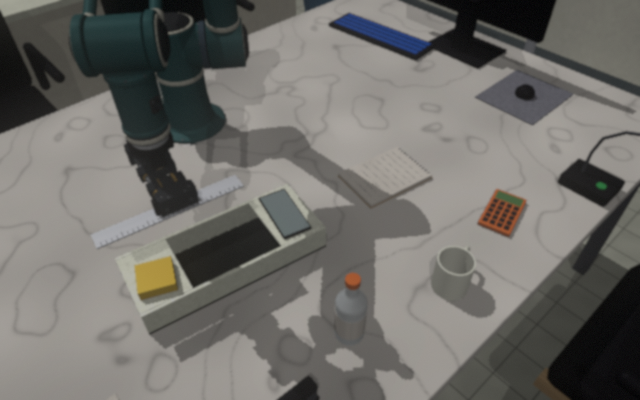

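The ruler is out and level, running from (93,240) to (242,183), with the phone and notes still in place. Next is the carry to the pad.

Run:
```python
from h import *
P=np.array([.5763,.2541,0])
for z in(.22,.165):
    p,r=tilt(0,P+Z*z); manip.move_linear(p,rate=.12,rot=r)
manip.dwell(.6)
c=cams.capture("top");s=manip.state();print(s["clock"],s["tool_pos"]-p,s["gripper_width"],s["grasp_force"])
w=cloud(c);z=w[...,2];d=w[...,:2]-P[:2]
m=(z>.14)&(z<.19)&(abs(d@b[:2])<.04)&(abs(d@a[:2])<.18)
A=d[m]@a[:2];print("along",A.min(),A.max(),"slope",np.polyfit(A,z[m],1),"yaw off",np.polyfit(A,d[m]@b[:2],1))
cv2.imwrite("pics/t2.png",c["image"])
```

```text
20.6083 [-2.49679598e-05  5.27209986e-06  2.85342530e-05] 0.013891342461066391 49.99717282131314
along -0.15047354978341018 0.15013606909048538 slope [-0.00038624  0.16871822] yaw off [0.01300777 0.00362698]
```

View pics/t2.png

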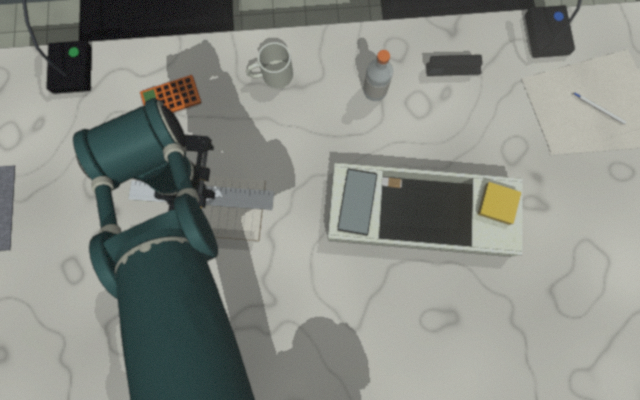

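The ruler is over the pad, spanning about (130,190) to (273,200). It's level, centred to within a few mm and lined up, and the phone and notes look untouched.

```bash
python3 -c "
from h import *
print(order.close_job())"
```

```text
the job is handed in; nothing more can be done
None
```

The job is handed in: the ruler came out of the case without snagging and is held level at 165 mm above the table, centred on the notepad to within a few mm and lined up with its long side, with the phone and notes where they were; the verdict itself was not returned.

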